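Index the loaded plug shuttle at its hidden stop

TASK

Slide the blue shuttle along its rail, gently and with the orange plug still standing on it, until its spring index pin drops into the hidden index hole and locks it there. The hole lies somewhere to the left or to the right of where the shuttle stands and cannot be seen, so feel for it; if you come to the end of the rail without the pin dropping, bring the shuttle back the other way. Move the shuttle only by its body, not by the pin's black knob or the plug, and leave the other things on the bench as they are.

Things in the scene. Friction and masses are not known exactly. Their poses are not given: they have to be found in the camera images.
- index_rail: Fixed aluminium rail, 130 wide (x) x 408 long (y, with end caps) x 34 high, end caps 44 high; origin at the centre of its underside; its y axis is the sliding direction (left seen from the robot), turned by up to about 4 degrees. The index hole is out of sight below the rubber-sealed slot on its near side, 55 to 115 mm to the +y or the -y side of where the shuttle starts.
- shuttle (a joint): Travel of the blue shuttle along the rail's +y axis (m): 0 at the start (mid rail), end stops at -0.125 and +0.125. 0.6 kg, about 3 N of sliding drag plus about 15 N per m/s; it stays where it is left. A hard stop before the end, with the pin dropped, is the index hole; the pin then locks the shuttle both ways.
- deck (a point): Centre of the top of the shuttle's black rubber mat, on which the orange plug stands, 49 mm above the bench. Axes as the rail's. The deck is 126 (x) x 104 (y) mm; its edges lie from 77 mm nearer to 49 mm farther in x than this point.
- left_plate (a point): Middle of the outer (+y) face of the shuttle's left upright push plate, 79 mm above the bench, 53 mm from the middle of the shuttle along y and 10 mm beyond (+x) the rail's centre line; the plate is 100 wide (x), 8 thick and stands from 42 to 98 mm above the bench; push on it toward -y.
- right_plate (a point): The same for the right plate: middle of its outer (-y) face, 79 mm above the bench; push on it toward +y.
- index_pin (a joint): Drop of the spring index pin on the near side of the deck (m): about 0 while it rides on the bar, 0.010 when it has dropped into the hole. A spring of about 4 N drives it down by itself. While it is up a red band 12 mm high shows under its knob; when it has dropped the band has almost vanished.
- pin_knob: Black knob of the index pin, 20 mm diameter x 17 high, 62 mm to the near side (-x) of the deck point; origin at the centre of its underside (70 mm above the bench while up). Not to be touched.
- core_plug_1: Orange moulded core plug, an open ring with a flange, 68 mm diameter x 28 high, loose, standing on the shuttle's mat between the push plates; origin at the centre of its underside.
- oil_dropper: Bystander: beige dropper bottle with red tip, 36 x 97 mm high; origin at the underside.
- brass_weight: Bystander: brass weight with a knob, 45 diameter x 53 mm high; origin at the underside.
- marker_blue: Bystander: white marker with blue cap, 135 x 14 mm, lying along its y; origin at the underside of its middle.

How it is judged:
At the end, for the whole second after the job is handed in: The index pin has dropped at least 7 mm into the hole, the shuttle is at rest, and the orange plug stands upright on the mat within 20 mm of its middle (value of joint index_pin above 0.007 m and velocity of joint shuttle between -0.01 and 0.01 m/s and horizontal distance between core_plug_1 and deck below 0.02 m and angle between core_plug_1's own z axis and vertical below 0.1 rad and z of core_plug_1 in the frame of deck between -0.005 and 0.008 m); the robot touches nothing.
It fails at once if the shuttle or rail is pushed with more than 40 N (contact force between any of the arm, the fingers and index_rail above 40 N).
It fails at once if the pin's knob is touched (contact force between any of the arm, the fingers and pin_knob above 1 N).
It fails at once if the orange plug is touched by the robot (contact force between any of the arm, the fingers and core_plug_1 above 1 N).
It fails at once if another thing on the bench is moved by more than 30 mm (distance of any of oil_dropper, marker_blue, brass_weight from where it was at the start of the episode above 0.03 m).
It also fails if it takes over 58 s, if anything falls off the work surface, if the arm or the gripper's body presses on something with over 40 N, if the wrist force passes 120 N, or if a joint passes its speed limit or range.

ROBOT

A 6-joint arm with a two-finger parallel gripper is mounted at the origin on a cart in front of the work surface, level with it; the furniture and walls round the work are solid. World frame = base frame: x ahead of the robot, y to its left, z up, the work surface at z = 0. Lengths are in m, angles in rad, forces in N, time in s.
With the tool pointing down it reaches from about 0.275 to 1 m from the base axis. Payload 8.4 kg.
Tool frame: the origin (TCP) lies at the centre of the arm's flange, where the gripper is bolted on; the fingertips stand 173 mm ahead of it and the grasp point (between the pads) lies 155 mm ahead of it (env.pinch_z is the distance from the TCP to the grasp point, in m); z points along the fingers, y is the line along which they close (so a half turn about z gives the same grasp; the last joint's range is limited). The gripper opens to 85 mm and grips with 20 to 120 N. Pads are 22 mm wide; open, the fingers measure 114 mm over their backs; the gripper's body (76 mm by 85 mm) begins 54 mm behind the grasp point. The pads swing forward as they close: fully open they stand 13 mm farther back than shut.
Start: joints at [1.212, 0.353, 1.633, -0, 1.155, -0.002], TCP at [0.218, 0.586, 0.405] pointing down, gripper open.
Joint ranges: [-2.63, 2.63], [-0.92, 2.1], [0.06, 2.66], [-1.3, 4.44], [0, 2.69], [-3.02, 3.02]. Speed limits (rad/s): [2.22, 2.22, 2.79, 3.14, 3.14, 3.14].

INTERFACE

Orientations are given as a 3x3 rotation matrix whose columns are the frame's x, y, z axes.
In Python, from cell import env, cams, workorder gives the robot as it stands. The module is installed in compiled form; this text tells all that it offers.
- The arm moves only by the tool send_rows, never from a script. Its argument "moves" is one flat list of numbers, 7 for each row, row after row: the shift along the world's x, y, z in mm, then the turn, a rotation vector about the world's x, y, z in degrees, then the finger opening in mm, from 0 to 85.4. A call has 1 to 20 rows; each row shifts and turns the commanded pose from where the row before left it; what a row does not reach is not made up. A row lasts 1/10 s, in which the tool goes at most 50 mm and 8.59 degrees, less where a joint would pass 70% of its speed; a pose out of reach is approached as far as the arm can. A call with a gripper value outside its range is refused whole. The fingers move at their own pace and stop on an object; the grip force is fixed at half the most. Time passes only in rows, so rows that do not move let the fingers close. It gives the time, the measured TCP pose, the force, the opening and the grip force at its end, in the units of the state.
- env.read_state(): the state, without advancing time (a new reading comes with each control period).
- cams.camera(name): name is "side" or "top"; returns a dict with "image" (480x640x3 uint8, red, green, blue), "fx", "fy", "cx", "cy" (pixels), "cam_to_world" (4x4, takes a point from camera to world coordinates). Camera axes: x right, y up, looking along -z (the intrinsics and any distortion apply to the point x, -y, -z); pixel columns grow to the right and rows downward; lengths in m; the calibration is good to about 2 mm. A picture is of the moment at which its call begins. There is no depth.
- workorder.close_job(): hands the job in; it is judged then, once.
The state is a dict: "time_s": time; "joint_pos": joint angles; "joint_velocities": joint speeds; "effort": joint torques, N m; "tool_pos": TCP position; "tcp_rot": TCP orientation; "wrist_force": force on the tool from outside, world axes, zero at the start; "ft_torque": the same for the moment, N m; "grip_width": opening from 0.0 (shut) to 1.0 (fully open); "grip_force": force on a finger pad.
Only numpy, scipy, OpenCV 4.12 (cv2) and the standard library are available. Lean on these libraries where they do the work, as an engineer would, in place of code of your own. Each camera call takes 0.05 s, during which the arm holds its last target. There are 200 camera calls.

## Working session

There is one attempt and no reset: what is moved stays moved. The work goes in short steps, Python scripts to look and compute and a tool call to move; the robot and the scene stay as the last step left them, time stands still between calls to the robot, and variables do not carry over. Pictures are saved under pics/ and viewed, at most 10 in all, crops included, and the job is handed in when it is done.

Besides the shell and the picture viewer there is one more tool, called after ">>>" as name(argument=value, ...) on one line, values as JSON. send_rows: Moves the arm, as the interface text tells. Its arguments: {"type":"object","properties":{"moves":{"type":"array","items":{"type":"number"}}},"required":["moves"]}

```bash
mkdir -p pics; python3 - <<'E'
from cell import env,cams
import cv2,numpy as np
for n in("top","side"):
    c=cams.camera(n);cv2.imwrite(f"pics/{n}0.png",c["image"][:,:,::-1]);np.savez(f"{n}0.npz",**c)
    print(n,c["fx"],c["fy"],c["cx"],c["cy"],[k for k in c]);print(np.round(c["cam_to_world"],3))
s=env.read_state();print(s["tool_pos"],s["tcp_rot"],s["time_s"],s["wrist_force"])
E
```

```text
top 540.7349044206245 540.7349044206245 316.9975575941759 240.84087495862428 ['image', 'fx', 'fy', 'cx', 'cy', 'cam_to_world']
[[-0.026  0.997 -0.07   0.423]
 [-1.    -0.025  0.007 -0.085]
 [ 0.005  0.07   0.998  1.435]
 [ 0.     0.     0.     1.   ]]
side 494.5764411359857 494.5764411359857 315.0979587443625 239.91362757183782 ['image', 'fx', 'fy', 'cx', 'cy', 'cam_to_world']
[[ 0.957  0.167 -0.237  0.237]
 [-0.289  0.603 -0.744 -0.945]
 [ 0.018  0.78   0.625  0.812]
 [ 0.     0.     0.     1.   ]]
[0.21821805 0.58543184 0.4040269 ] [[-9.37036393e-01  3.49231486e-01 -4.10105900e-04]
 [ 3.49231725e-01  9.37035640e-01 -1.18781620e-03]
 [-3.05389730e-05 -1.25624900e-03 -9.99999210e-01]] 0.1 [ 0.33015111 -0.24019762 -1.13120604]
```

View pics/top0.png

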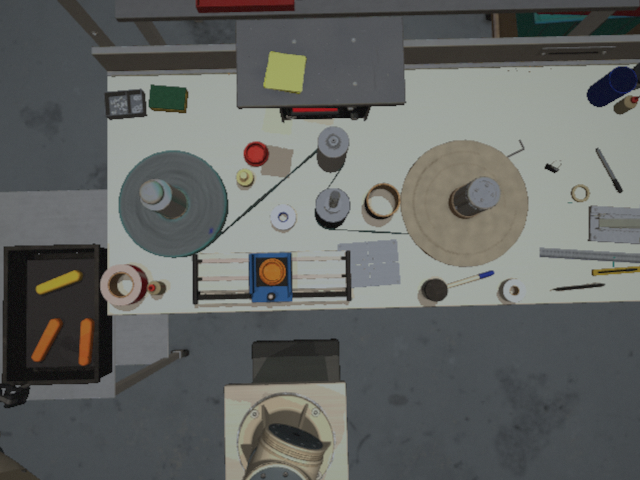

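View pics/side0.png

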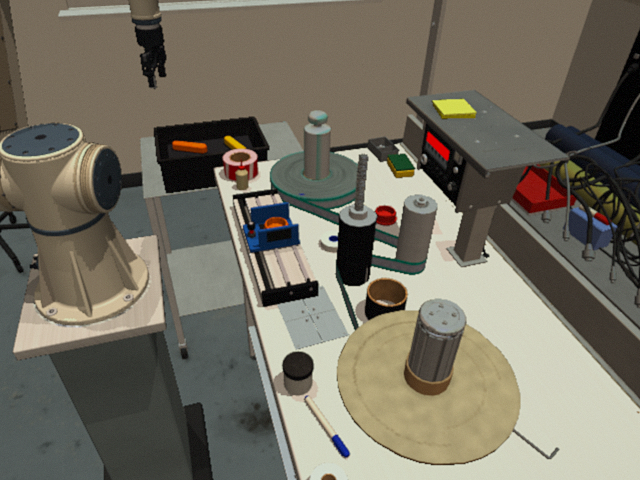

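The top view shows the rail with end caps at about columns 195 and 349, the shuttle at (271,277) with the plug at (272,271), and the knob at (271,297). The dropper is at (156,288), left of the rail, with the weight at (434,290) and the marker at (470,280) to the right. The side view shows the red band under the knob.

```bash
cat >h.py <<'E'
import numpy as np,cv2
def ray(c,uv):
    d=np.array([(uv[0]-c["cx"])/c["fx"],-(uv[1]-c["cy"])/c["fy"],-1.]);T=c["cam_to_world"]
    return T[:3,3],T[:3,:3]@d
def onz(c,uv,z):
    o,d=ray(c,uv);return o+d*(z-o[2])/d[2]
def blob(m,roi):
    x0,x1,y0,y1=roi;k=np.zeros(m.shape,np.uint8);k[y0:y1,x0:x1]=m[y0:y1,x0:x1]
    p=cv2.findNonZero(k)[:,0];return p
E
python3 - <<'E'
from h import *
c=dict(np.load("top0.npz"));im=c["image"];hsv=cv2.cvtColor(im,cv2.COLOR_RGB2HSV);H,S,V=[hsv[...,i] for i in range(3)]
roi=(185,360,240,310)
b=blob(((H>100)&(H<125)&(S>120)&(V>50)).astype(np.uint8),roi)
o=blob(((H>5)&(H<22)&(S>150)).astype(np.uint8),(250,300,250,300))
for n,p,z in(("blue",b,.098),("plug",o,.077)):
    mn,mx=p.min(0),p.max(0);print(n,mn,mx,len(p),onz(c,(mn+mx)/2,z).round(4),onz(c,mn,z).round(4),onz(c,mx,z).round(4),cv2.minAreaRect(p))
dk=(V<60).astype(np.uint8)
for n,r in(("capL",(190,202,245,310)),("capR",(343,355,245,310))):
    p=blob(dk,r);mn,mx=p.min(0),p.max(0);print(n,mn,mx,len(p),onz(c,p.mean(0),.044).round(4),cv2.fitLine(p,2,0,.01,.01).ravel().round(3))
for uv,z in(((156,288),.097),((271,297),.087)):print(onz(c,uv,z).round(3))
x=im[235:315,180:365,::-1];cv2.imwrite("pics/z.png",cv2.resize(x,None,fx=4.3,fy=4.3,interpolation=2))
E
```

```text
blue [249 253] [292 301] 1021 [0.4302 0.0233 0.098 ] [0.4908 0.0752 0.098 ] [ 0.37   -0.0284  0.098 ] ((270.18853759765625, 277.27899169921875), (47.89802932739258, 42.472923278808594), 87.95458984375)
plug [259 258] [285 285] 592 [0.444  0.0209 0.077 ] [0.4787 0.0529 0.077 ] [ 0.4094 -0.0109  0.077 ] ((272.0, 271.5), (27.0, 26.0), 90.0)
capL [190 249] [201 303] 297 [0.4315 0.2194 0.044 ] [1.50000e-02 1.00000e+00 1.95643e+02 2.78539e+02]
capR [343 251] [350 300] 230 [ 0.4264 -0.1698  0.044 ] [1.30000e-02 1.00000e+00 3.47456e+02 2.76613e+02]
[0.41  0.306 0.097]
[0.381 0.024 0.087]
```

View pics/z.png

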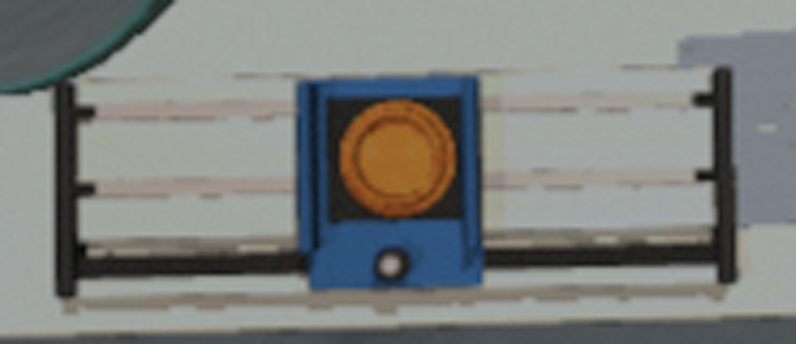

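>>> send_rows(moves=[15, -31.5, 0, 0, 0, 1.36, 0, 15, -31.5, 0, 0, 0, 1.36, 0, 15, -31.5, 0, 0, 0, 1.36, 0, 15, -31.5, 0, 0, 0, 1.36, 0, 15, -31.5, 0, 0, 0, 1.36, 0, 15, -31.5, 0, 0, 0, 1.36, 0, 15, -31.5, 0, 0, 0, 1.36, 0, 15, -31.5, 0, 0, 0, 1.36, 0, 15, -31.5, 0, 0, 0, 1.36, 0, 15, -31.5, 0, 0, 0, 1.36, 0, 15, -31.5, 0, 0, 0, 1.36, 0, 15, -31.5, 0, 0, 0, 1.36, 0, 15, -31.5, 0, 0, 0, 1.36, 0, 15, -31.5, 0, 0, 0, 1.36, 0, 15, -31.5, 0, 0, 0, 1.36, 0, 0, 0, 0, 0, 0, 0, 0, 0, 0, 0, 0, 0, 0, 0])

```text
time_s: 1.8
tool_pos: [0.4433, 0.1126, 0.4044]
tcp_rot: [[-1.0, 0.003, -0.001], [0.003, 1.0, 0.0], [0.001, 0.0, -1.0]]
wrist_force: [-0.1, 0.1, 0.0]
grip_width: 0.001
grip_force: 0.0
```

>>> send_rows(moves=[0, 0, -30, 0, 0, 0, 0, 0, 0, -30, 0, 0, 0, 0, 0, 0, -30, 0, 0, 0, 0, 0, 0, -30, 0, 0, 0, 0, 0, 0, -26, 0, 0, 0, 0, 0, 0, -16, 0, 0, 0, 0, 0, 0, -4, 0, 0, 0, 0, 0, 0, 0, 0, 0, 0, 0])

```text
time_s: 2.6
tool_pos: [0.4429, 0.1138, 0.2384]
tcp_rot: [[-1.0, -0.0, -0.001], [-0.0, 1.0, -0.0], [0.001, -0.0, -1.0]]
wrist_force: [0.4, -1.1, 0.1]
grip_width: 0.0
grip_force: 0.0
```

```bash
cat >pic.py <<'E'
import sys;from cell import cams,env;from h import *
n=sys.argv[1]
t=cams.camera("top")["image"][235:315,180:365,::-1];s=cams.camera("side")["image"][180:310,215:345,::-1]
t=cv2.resize(t,None,fx=3.2,fy=3.2,interpolation=2);s=cv2.resize(s,(320,320),interpolation=2)
o=np.zeros((580,592,3),np.uint8);o[:256]=t[:256,:592];o[258:578,:320]=s;cv2.imwrite(f"pics/{n}.png",o)
E
python3 pic.py a
```

```text
(no output)
```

View pics/a.png

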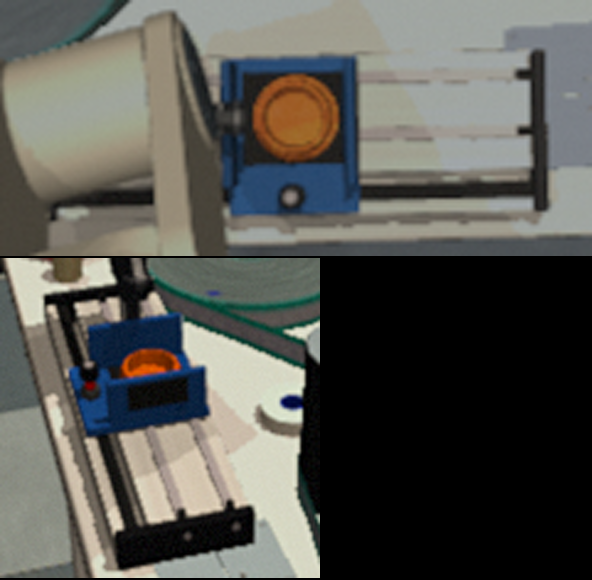

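The gripper is down on the left of the shuttle with a gap to the left plate. The red band is visible at (90,383), and the plug is centred. I'll approach gently.

>>> send_rows(moves=[0, -4, 0, 0, 0, 0, 0, 0, -4, 0, 0, 0, 0, 0, 0, -4, 0, 0, 0, 0, 0, 0, -3, 0, 0, 0, 0, 0, 0, -1, 0, 0, 0, 0, 0, 0, 0, 0, 0, 0, 0, 0])

```text
time_s: 3.3
tool_pos: [0.4433, 0.0969, 0.2387]
tcp_rot: [[-1.0, 0.001, 0.0], [0.001, 1.0, 0.0], [-0.0, 0.0, -1.0]]
wrist_force: [-0.8, 0.3, 0.7]
grip_width: 0.003
grip_force: 0.0
```

>>> send_rows(moves=[0, -2, 0, 0, 0, 0, 0, 0, -2, 0, 0, 0, 0, 0, 0, -2, 0, 0, 0, 0, 0])

```text
time_s: 3.6
tool_pos: [0.4433, 0.0911, 0.2386]
tcp_rot: [[-1.0, 0.001, -0.0], [0.001, 1.0, -0.0], [0.0, -0.0, -1.0]]
wrist_force: [-0.8, 2.3, 0.5]
grip_width: 0.003
grip_force: 1.4
```

>>> send_rows(moves=[0, -2, 0, 0, 0, 0, 0, 0, -2, 0, 0, 0, 0, 0, 0, -2, 0, 0, 0, 0, 0])

```text
time_s: 3.9
tool_pos: [0.4433, 0.0852, 0.2387]
tcp_rot: [[-1.0, 0.001, -0.0], [0.001, 1.0, 0.0], [0.0, 0.0, -1.0]]
wrist_force: [-1.1, 4.3, -0.5]
grip_width: 0.001
grip_force: 2.7
```

>>> send_rows(moves=[0, -2, 0, 0, 0, 0, 0, 0, -2, 0, 0, 0, 0, 0, 0, -2, 0, 0, 0, 0, 0])

```text
time_s: 4.2
tool_pos: [0.4433, 0.0791, 0.2387]
tcp_rot: [[-1.0, 0.001, -0.0], [0.001, 1.0, 0.0], [0.0, 0.0, -1.0]]
wrist_force: [0.3, 5.1, -1.0]
grip_width: 0.001
grip_force: 2.5
```

>>> send_rows(moves=[0, -2, 0, 0, 0, 0, 0, 0, -2, 0, 0, 0, 0, 0, 0, -2, 0, 0, 0, 0, 0, 0, -2, 0, 0, 0, 0, 0, 0, -2, 0, 0, 0, 0, 0, 0, -2, 0, 0, 0, 0, 0, 0, -2, 0, 0, 0, 0, 0, 0, -2, 0, 0, 0, 0, 0, 0, -2, 0, 0, 0, 0, 0, 0, -2, 0, 0, 0, 0, 0, 0, -2, 0, 0, 0, 0, 0, 0, -2, 0, 0, 0, 0, 0, 0, -2, 0, 0, 0, 0, 0, 0, -2, 0, 0, 0, 0, 0, 0, -2, 0, 0, 0, 0, 0, 0, -2, 0, 0, 0, 0, 0, 0, -2, 0, 0, 0, 0, 0])

```text
time_s: 5.9
tool_pos: [0.4432, 0.045, 0.2386]
tcp_rot: [[-1.0, 0.001, -0.0], [0.001, 1.0, -0.0], [0.0, -0.0, -1.0]]
wrist_force: [-0.9, 4.4, -0.2]
grip_width: 0.0
grip_force: 2.4
```

```bash
python3 -c "
from cell import env
s=env.read_state();print(s['tool_pos'],s['wrist_force'],s['time_s'])"
```

```text
[0.44317903 0.04497874 0.23864906] [-0.88404355  4.36940252 -0.17785721] 5.9
```

>>> send_rows(moves=[0, 0, 0, 0, 0, 0, 0, 0, 0, 0, 0, 0, 0, 0])

```text
time_s: 6.1
tool_pos: [0.4432, 0.0449, 0.2387]
tcp_rot: [[-1.0, 0.001, -0.0], [0.001, 1.0, -0.0], [0.0, -0.0, -1.0]]
wrist_force: [-1.0, 0.2, -0.5]
grip_width: -0.004
grip_force: 0.2
```

>>> send_rows(moves=[0, 0.15, 0, 0, 0, 0, 0, 0, 0, 0, 0, 0, 0, 0])

```text
time_s: 6.3
tool_pos: [0.4435, 0.0452, 0.2388]
tcp_rot: [[-1.0, 0.001, 0.0], [0.001, 1.0, -0.0], [-0.0, -0.0, -1.0]]
wrist_force: [-0.1, 0.2, -0.2]
grip_width: 0.0
grip_force: 0.0
```

>>> send_rows(moves=[0, 0.15, 0, 0, 0, 0, 0, 0, 0, 0, 0, 0, 0, 0])

```text
time_s: 6.5
tool_pos: [0.4434, 0.0454, 0.2387]
tcp_rot: [[-1.0, 0.001, 0.0], [0.001, 1.0, -0.0], [-0.0, -0.0, -1.0]]
wrist_force: [0.5, -0.1, 0.4]
grip_width: 0.002
grip_force: 0.0
```

>>> send_rows(moves=[0, 0.15, 0, 0, 0, 0, 0, 0, 0, 0, 0, 0, 0, 0])

```text
time_s: 6.7
tool_pos: [0.4433, 0.0456, 0.2387]
tcp_rot: [[-1.0, 0.001, -0.0], [0.001, 1.0, -0.0], [0.0, -0.0, -1.0]]
wrist_force: [0.2, 0.4, -0.1]
grip_width: 0.001
grip_force: 0.0
```

>>> send_rows(moves=[0, 0.15, 0, 0, 0, 0, 0, 0, 0, 0, 0, 0, 0, 0])

```text
time_s: 6.9
tool_pos: [0.4433, 0.0458, 0.2387]
tcp_rot: [[-1.0, 0.001, 0.0], [0.001, 1.0, -0.0], [-0.0, -0.0, -1.0]]
wrist_force: [0.2, 0.1, 0.1]
grip_width: 0.001
grip_force: 0.0
```

>>> send_rows(moves=[0, 0.4, 0, 0, 0, 0, 0, 0, 0, 0, 0, 0, 0, 0])

```text
time_s: 7.1
tool_pos: [0.4433, 0.0462, 0.2387]
tcp_rot: [[-1.0, 0.001, 0.0], [0.001, 1.0, -0.0], [-0.0, -0.0, -1.0]]
wrist_force: [-0.3, 0.2, -0.4]
grip_width: 0.003
grip_force: 0.0
```

>>> send_rows(moves=[0, 10, 0, 0, 0, 0, 0, 0, 10, 0, 0, 0, 0, 30, 0, 0, 0, 0, 0, 0, 30, 0, 0, 0, 0, 0, 0, 30, 0, 0, 0, 0, 0, 0, 30, 0, 0, 0, 0, 0, 0, 30])

```text
time_s: 7.7
tool_pos: [0.4433, 0.0661, 0.2387]
tcp_rot: [[-1.0, 0.001, -0.0], [0.001, 1.0, -0.0], [0.0, -0.0, -1.0]]
wrist_force: [0.3, 0.1, -1.2]
grip_width: 0.354
grip_force: 0.0
```

>>> send_rows(moves=[0, -2, 0, 0, 0, 0, 30, 0, -2, 0, 0, 0, 0, 30])

```text
time_s: 7.9
tool_pos: [0.4433, 0.0619, 0.2387]
tcp_rot: [[-1.0, 0.001, 0.0], [0.001, 1.0, -0.0], [-0.0, -0.0, -1.0]]
wrist_force: [-0.1, 0.1, -0.5]
grip_width: 0.354
grip_force: 0.0
```

>>> send_rows(moves=[0, -2, 0, 0, 0, 0, 30])

```text
time_s: 8.0
tool_pos: [0.4433, 0.0598, 0.2387]
tcp_rot: [[-1.0, 0.001, -0.0], [0.001, 1.0, -0.0], [0.0, -0.0, -1.0]]
wrist_force: [0.3, -0.2, 0.0]
grip_width: 0.354
grip_force: 0.0
```

>>> send_rows(moves=[0, -2, 0, 0, 0, 0, 30])

```text
time_s: 8.1
tool_pos: [0.4433, 0.0581, 0.2387]
tcp_rot: [[-1.0, 0.001, 0.0], [0.001, 1.0, 0.001], [-0.0, 0.001, -1.0]]
wrist_force: [-0.5, 4.7, 1.2]
grip_width: 0.354
grip_force: 2.5
```

>>> send_rows(moves=[0, -2, 0, 0, 0, 0, 30])

```text
time_s: 8.2
tool_pos: [0.4433, 0.0562, 0.2387]
tcp_rot: [[-1.0, 0.001, -0.0], [0.001, 1.0, 0.001], [0.0, 0.001, -1.0]]
wrist_force: [-1.5, 5.2, 0.3]
grip_width: 0.356
grip_force: 2.4
```

>>> send_rows(moves=[0, -1, 0, 0, 0, 0, 30])

```text
time_s: 8.3
tool_pos: [0.4433, 0.0551, 0.2387]
tcp_rot: [[-1.0, 0.001, -0.0], [0.001, 1.0, 0.0], [0.0, 0.0, -1.0]]
wrist_force: [-0.8, 7.0, 0.3]
grip_width: 0.353
grip_force: 3.1
```

>>> send_rows(moves=[0, 0, 0, 0, 0, 0, 30])

```text
time_s: 8.4
tool_pos: [0.4433, 0.0551, 0.2387]
tcp_rot: [[-1.0, 0.001, -0.0], [0.001, 1.0, 0.0], [0.0, 0.0, -1.0]]
wrist_force: [-0.1, 3.5, 0.6]
grip_width: 0.351
grip_force: 1.9
```

>>> send_rows(moves=[0, -1, 0, 0, 0, 0, 30])

```text
time_s: 8.5
tool_pos: [0.4433, 0.0542, 0.2387]
tcp_rot: [[-1.0, 0.001, -0.0], [0.001, 1.0, 0.0], [0.0, 0.0, -1.0]]
wrist_force: [-1.5, 6.8, 1.3]
grip_width: 0.344
grip_force: 3.3
```

```bash
python3 pic.py b
```

```text
(no output)
```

View pics/b.png

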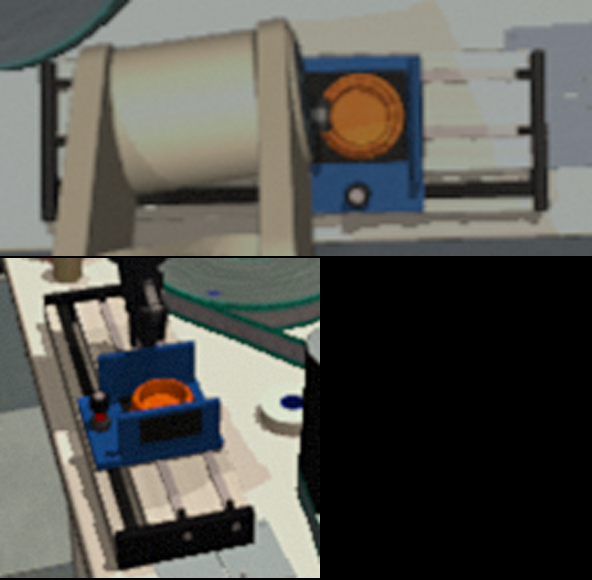

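Pin is still up (red band at (100,412)), the plug is centred, and the finger is outside the left plate. I'll go on in short steps.

>>> send_rows(moves=[0, -1, 0, 0, 0, 0, 30, 0, -1, 0, 0, 0, 0, 30, 0, -1, 0, 0, 0, 0, 30])

```text
time_s: 8.9
tool_pos: [0.4433, 0.0512, 0.2387]
tcp_rot: [[-1.0, 0.001, -0.0], [0.001, 1.0, 0.0], [0.0, 0.0, -1.0]]
wrist_force: [-1.3, 8.2, 0.8]
grip_width: 0.35
grip_force: 3.3
```

```bash
cat >band.py <<'E'
from cell import cams,env;from h import *
c=cams.camera("side");im=c["image"];hsv=cv2.cvtColor(im,cv2.COLOR_RGB2HSV)
m=(((hsv[...,0]<5)|(hsv[...,0]>172))&(hsv[...,1]>150)&(hsv[...,2]>50)).astype(np.uint8)
r=np.zeros_like(m);r[210:300,230:300]=m[210:300,230:300]
n,l,st,ce=cv2.connectedComponentsWithStats(r)
print([(s[4],ce[i+1].round(1)) for i,s in enumerate(st[1:]) if s[4]>1])
s=env.read_state();print(s['tool_pos'].round(4),s['wrist_force'].round(1),s['grip_width'],s['grip_force'],s['time_s'])
E
python3 band.py
```

```text
[(np.int32(13), array([255.5, 245.2]))]
[0.4433 0.0511 0.2387] [-0.4  4.5  1.1] 0.3502511521764232 1.9941788166761398 8.95
```

>>> send_rows(moves=[0, -1, 0, 0, 0, 0, 30, 0, -1, 0, 0, 0, 0, 30, 0, -1, 0, 0, 0, 0, 30])

```text
time_s: 9.25
tool_pos: [0.4433, 0.0481, 0.2387]
tcp_rot: [[-1.0, 0.001, -0.0], [0.001, 1.0, 0.0], [0.0, 0.0, -1.0]]
wrist_force: [-0.3, 4.4, 0.4]
grip_width: 0.352
grip_force: 2.0
```

```bash
python3 band.py
```

```text
[(np.int32(2), array([291.5, 233.5])), (np.int32(14), array([255.8, 245.9]))]
[0.4433 0.048  0.2387] [-1.2  3.6  0.4] 0.3514196479419404 2.0093102753162384 9.3
```

>>> send_rows(moves=[0, -1, 0, 0, 0, 0, 30, 0, -1, 0, 0, 0, 0, 30, 0, -1, 0, 0, 0, 0, 30, 0, -1, 0, 0, 0, 0, 30])

```text
time_s: 9.7
tool_pos: [0.4433, 0.0441, 0.2387]
tcp_rot: [[-1.0, 0.001, -0.0], [0.001, 1.0, 0.0], [0.0, 0.0, -1.0]]
wrist_force: [-0.1, 4.8, 0.4]
grip_width: 0.351
grip_force: 2.3
```

>>> send_rows(moves=[0, -1, 0, 0, 0, 0, 30, 0, -1, 0, 0, 0, 0, 30, 0, -1, 0, 0, 0, 0, 30, 0, -1, 0, 0, 0, 0, 30])

```text
time_s: 10.1
tool_pos: [0.4433, 0.0401, 0.2387]
tcp_rot: [[-1.0, 0.001, -0.0], [0.001, 1.0, 0.0], [0.0, 0.0, -1.0]]
wrist_force: [-0.5, 4.7, 0.4]
grip_width: 0.353
grip_force: 2.3
```

>>> send_rows(moves=[0, -1, 0, 0, 0, 0, 30, 0, -1, 0, 0, 0, 0, 30, 0, -1, 0, 0, 0, 0, 30, 0, -1, 0, 0, 0, 0, 30])

```text
time_s: 10.5
tool_pos: [0.4433, 0.0361, 0.2387]
tcp_rot: [[-1.0, 0.001, -0.0], [0.001, 1.0, 0.0], [0.0, 0.0, -1.0]]
wrist_force: [-1.0, 3.8, 1.7]
grip_width: 0.354
grip_force: 2.1
```

>>> send_rows(moves=[0, -1, 0, 0, 0, 0, 30, 0, -1, 0, 0, 0, 0, 30, 0, -1, 0, 0, 0, 0, 30, 0, -1, 0, 0, 0, 0, 30])

```text
time_s: 10.9
tool_pos: [0.4432, 0.0321, 0.2387]
tcp_rot: [[-1.0, 0.001, -0.0], [0.001, 1.0, 0.0], [0.0, 0.0, -1.0]]
wrist_force: [-0.9, 4.8, 0.6]
grip_width: 0.35
grip_force: 2.9
```

>>> send_rows(moves=[0, -1, 0, 0, 0, 0, 30, 0, -1, 0, 0, 0, 0, 30, 0, -1, 0, 0, 0, 0, 30, 0, -1, 0, 0, 0, 0, 30])

```text
time_s: 11.3
tool_pos: [0.4432, 0.0281, 0.2387]
tcp_rot: [[-1.0, 0.001, -0.0], [0.001, 1.0, 0.0], [0.0, 0.0, -1.0]]
wrist_force: [-1.2, 4.2, 1.2]
grip_width: 0.347
grip_force: 2.2
```

>>> send_rows(moves=[0, -1, 0, 0, 0, 0, 30, 0, -1, 0, 0, 0, 0, 30, 0, -1, 0, 0, 0, 0, 30, 0, -1, 0, 0, 0, 0, 30])

```text
time_s: 11.7
tool_pos: [0.4432, 0.024, 0.2387]
tcp_rot: [[-1.0, 0.001, -0.0], [0.001, 1.0, -0.0], [0.0, -0.0, -1.0]]
wrist_force: [-1.9, 2.7, 1.3]
grip_width: 0.352
grip_force: 1.7
```

>>> send_rows(moves=[0, -1, 0, 0, 0, 0, 30, 0, -1, 0, 0, 0, 0, 30, 0, -1, 0, 0, 0, 0, 30, 0, -1, 0, 0, 0, 0, 30])

```text
time_s: 12.1
tool_pos: [0.4432, 0.02, 0.2387]
tcp_rot: [[-1.0, 0.001, -0.0], [0.001, 1.0, -0.0], [0.0, -0.0, -1.0]]
wrist_force: [-2.5, 3.2, 1.8]
grip_width: 0.354
grip_force: 1.6
```

>>> send_rows(moves=[0, -1, 0, 0, 0, 0, 30, 0, -1, 0, 0, 0, 0, 30, 0, -1, 0, 0, 0, 0, 30, 0, -1, 0, 0, 0, 0, 30])

```text
time_s: 12.5
tool_pos: [0.4433, 0.0179, 0.2388]
tcp_rot: [[-1.0, 0.004, 0.0], [0.004, 1.0, 0.004], [-0.0, 0.004, -1.0]]
wrist_force: [-3.0, 34.3, 4.0]
grip_width: 0.351
grip_force: 16.9
```

Hard stop at about -88 mm. I'll back off.

>>> send_rows(moves=[0, 2, 0, 0, 0, 0, 30, 0, 5, 0, 0, 0, 0, 30, 0, 10, 0, 0, 0, 0, 30, 0, 10, 0, 0, 0, 0, 30])

```text
time_s: 12.9
tool_pos: [0.4435, 0.0436, 0.2387]
tcp_rot: [[-1.0, 0.001, 0.0], [0.001, 1.0, -0.0], [-0.0, -0.0, -1.0]]
wrist_force: [-0.5, 0.5, 0.4]
grip_width: 0.353
grip_force: 0.0
```

```bash
python3 band.py; python3 pic.py c
```

```text
[]
[0.4435 0.0446 0.2387] [0.5 0.7 0. ] 0.3549528830979475 0.0 12.95
```

View pics/c.png

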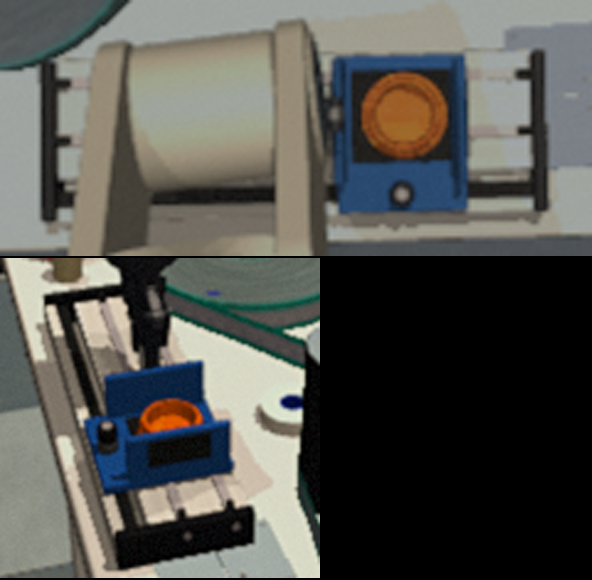

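The red band is gone, so the pin has dropped. The shuttle sits well short of the end cap, the plug is centred at (404,114), and the gripper is clear at rest. I'll hand it in.

```bash
python3 -c "
from cell import workorder
print(workorder.close_job())"
```

```text
the job is handed in; nothing more can be done
None
```

The index pin dropped and locked the shuttle about 88 mm to the -y (right) side. The plug is still standing on its mat and the gripper is clear; the highest push force I read was 34 N, against the 40 N limit. The job is handed in, but no verdict came back.

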